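# Park a polished specimen mount at the top of its drain gutter

## Robot

A 6-joint arm with a two-finger parallel gripper is mounted at the origin on the work surface. World frame = base frame: x ahead of the robot, y to its left, z up, the work surface at z = 0. Lengths are in mm, angles in degrees, forces in N, time in s.
With the tool pointing down it reaches from about 300 to 850 mm from the base axis. Payload 4.2 kg.
Tool frame: the origin (TCP) lies between the finger pads; the fingertips stand 14 mm ahead of it and the grasp point (between the pads) lies 5 mm behind it (env.finger_overhang is the distance from the TCP to the fingertips, in mm); z points along the fingers, y is the line along which they close (so a half turn about z gives the same grasp; the last joint's range is limited). The gripper opens to 91 mm and grips with 3 to 60 N. Pads are 32 mm wide; open, the fingers measure 118 mm over their backs; the gripper's body (76 mm by 178 mm) begins 60 mm behind the grasp point.
Start: joints at [-65.26, 18.312, 89.639, -0, 72.044, -1.146], TCP at [251.042, -517.32, 227.976] pointing down, gripper open.
Joint ranges: [-177.97, 177.97], [-48.28, 115.42], [12.27, 149.76], [-77.06, 257.06], [2.81, 150.46], [-146.56, 146.56]. Speed limits (degrees/s): [147.25, 147.25, 180, 180, 180, 180].

## Interface

Orientations are given as [roll, pitch, yaw] about the fixed x, y, z axes, in that order (R = Rz(yaw) Ry(pitch) Rx(roll)).
In Python, from workcell import status, cams, env, finder gives the robot as it stands.
- The arm moves only by the tool apply_moves, never from a script. Its argument "increments" is a list of rows, each a list of 7 numbers: the opening, from -1 (shut) to 1 (fully open), then the shift along the world's x, y, z in m, then the turn, a rotation vector about the world's x, y, z in degrees. In form: [[gripper, x, y, z, ax, ay, az], ...]. A call has 1 to 5 rows; each row shifts and turns the commanded pose from where the row before left it; what a row does not reach is not made up. A row lasts 1/12 s, in which the tool goes at most 41.7 mm and 7.16 degrees, less where a joint would pass 70% of its speed; a pose out of reach is approached as far as the arm can. A call with a gripper value outside its range is refused whole. The fingers move at their own pace and stop on an object; "newtons" is the grip in N (left out, the last holds). Time passes only in rows, so rows that do not move let the fingers close. It gives the time, the measured TCP pose, the force, the opening and the grip force at its end, in the units of the state.
- status.state(): the state, without advancing time (a new reading comes with each control period).
- cams.grab_frame(name): name is "scene" or "top" or "wrist"; returns a dict with "color" (400x640x3 uint8, red, green, blue), "intrinsics" (3x3 intrinsics, pixels), "R" (3x3) and "t" (3): a world point X has camera coordinates R X + t. Camera axes: x right, y down, z forward; pixel columns grow to the right and rows downward; lengths in mm; the calibration is good to about 2 mm. The wrist camera is an equidistant fisheye: a pixel r from the principal point sees the ray r / f radians off the axis. A picture is of the moment at which its call begins. There is no depth.
- env.job_done(): hands the job in; it is judged then, once.
Trained networks look in the newest picture that a camera, given by its name, has taken for a name from the list of things; names that differ only in an ending like _2 or _b are one class to them, and where a whole thing is asked for, a point or a joint stands for the part that bears it (a point fixed in the world has none). Each returns a list of dicts, best first, with "score" (0 to 1); they miss things now and then, are a little off and sometimes report something else, mostly with a low value. They report only what shows in the picture. A call takes as long as a camera call.
- finder.boxes_of(query, camera): "rect" ([left, top, width, height] in pixels, round what is visible of it).
- finder.trace(query, camera): "pixels" (400x640 bool, what is visible of it) and "rect" ([left, top, width, height] in pixels, round what is visible of it).
The state is a dict: "time_s": time; "qpos": joint angles; "qvel": joint speeds; "effort": joint torques, N m; "ee_pos": TCP position; "ee_rot": TCP orientation; "force": force on the tool from outside, world axes, zero at the start; "torque": the same for the moment, N m; "gripper_width": finger opening in mm; "gripper_force": force on a finger pad.
Only numpy, scipy, OpenCV 4.12 (cv2) and the standard library are available. Lean on these libraries where they do the work, as an engineer would, in place of code of your own. Each camera call takes 0.05 s, during which the arm holds its last target. There are 200 camera calls.

## Task

Two small drain racks stand on the microscope bench; in one of them the round brown specimen mount still stands on its rim at the low end of the sloping gutter. With your fingertips, push that mount slowly and steadily up its gutter to the top stop, so that the spring catch comes up behind it and it stays there when you let go, as the one in the other rack does. Keep it down in the gutter all the way: do not pick it up, flick it or let it run back down, and leave everything else as it stands.

Things in the scene. Friction and masses are not known exactly. Their poses are not given: they have to be found in the camera images.
- mount: red-brown resin disc to park, 50 in diameter, 25 thick, about 75 g, on its rim like a wheel, axis across the gutter. Origin: its centre; y along its axis; x, z turn as it rolls. Starts against the lip of gutter (centre at gutter x = 17, 25 above the floor); runs downhill when nothing holds it. Parked: centre at gutter x = 168 to 175
- gutter: aluminium U gutter with the mount still to park: 200 long, 29 wide inside, walls 14 high, 2 thick, floor rising at 10 degrees. Origin: middle of the floor at its low end, inside the lip; x uphill along the floor, y across, z square to the floor. Floor height over the table: 22 at the lip, 57 at the stop
- lip (a point): middle of the lip at the low end of that gutter, at floor height: two tabs 10 wide, 7 high, 2 thick, open between and above, so a finger can reach the mount from beyond it. A white drip tray, 64 wide, walls 10 high, lies on the table under the gutter and reaches 33 past the lip
- stop (a point): foot of the top stop of that gutter (gutter x = 200), an upright plate 33 wide, its top 32 above the gutter floor
- catch (a joint): angle (rad) of the steel leaf catch in that gutter's floor, 15 wide, pivot at gutter x = 125: 0 = up, free end at x = 149, 8.5 above the floor, pointing uphill; 0.325 = pressed flat. Weak spring (0.3 N): a mount rolled uphill presses it flat (under 3 N of push), and it springs up behind once the mount's centre is beyond x = 168
- mount_full: the same kind of mount, already parked against the catch of the other rack; leave it alone. Origin at its centre
- gutter_full: the same kind of gutter on the other rack, whose mount is already parked; same frame. Leave it alone
- dropper: bystander: amber dropper bottle with red cap, 32 in diameter, 85 high, standing beyond the racks. Origin under its centre
- eyepiece: bystander: dark microscope eyepiece, 37 in diameter, 46 high, standing between the racks and the robot. Origin under its centre
- jar: bystander: clear jar with white cap, 48 in diameter, 60 high, beyond the racks. Origin under its centre
- dish: bystander: glass dish with lid, 90 in diameter, 17 high, to the right. Origin under its centre
- tweezers: bystander: steel tweezers lying flat, 120 long, to the left. Origin near the middle
- driver: bystander: screwdriver lying flat, 150 long, to the right. Origin near the middle

How it is judged:
By the outcome, as a careful person would: the job done as asked, in the order asked, and still so for the second after the job is handed in, with the robot touching nothing.
It also fails if it takes over 40 s, if anything falls off the work surface, if the arm or the gripper's body presses on something with over 40 N, if the wrist force passes 120 N, or if a joint passes its speed limit or range.

## Working session

There is one attempt and no reset: what is moved stays moved. The work goes in short steps, Python scripts to look and compute and a tool call to move; the robot and the scene stay as the last step left them, time stands still between calls to the robot, and variables do not carry over. Pictures are saved under pics/ and viewed, at most 10 in all, crops included, and the job is handed in when it is done.

Besides the shell and the picture viewer there is one more tool, called after ">>>" in YAML: its name, and indented under it one key for each argument. apply_moves: Moves the arm, as the interface text tells. Its arguments: {"type":"object","properties":{"increments":{"type":"array","items":{"type":"array","items":{"type":"number"}}},"newtons":{"type":"number"}},"required":["increments"]}

```bash
mkdir -p pics; ls; python3 - <<'E'
from workcell import status,cams,env,finder
import cv2,numpy as np
for n in("scene","top"):
    f=cams.grab_frame(n); cv2.imwrite(f"pics/{n}0.png",f["color"][:,:,::-1])
    np.savez(f"{n}.npz",**{k:f[k] for k in("intrinsics","R","t")})
    print(n,f["intrinsics"].tolist(),(-f["R"].T@f["t"]).tolist())
    for q in("mount","gutter","mount_full","gutter_full","catch","eyepiece","dropper","jar"):
        print(q,[(round(b["score"],2),np.round(b["rect"]).tolist()) for b in finder.boxes_of(q,n)[:4]])
E
```

```text
pics
scene [[395.13173861495886, 0.0, 309.83386274284237], [0.0, 395.13173861495886, 197.62480551691124], [0.0, 0.0, 1.0]] [1230.2377666893324, 466.5659078913572, 618.8065264841032]
mount [(0.89, [400.0, 217.0, 22.0, 21.0])]
gutter [(0.57, [342.0, 237.0, 76.0, 26.0])]
mount_full [(0.6, [257.0, 183.0, 20.0, 18.0]), (0.37, [340.0, 237.0, 79.0, 23.0])]
gutter_full []
catch []
eyepiece [(0.48, [356.0, 175.0, 12.0, 17.0]), (0.43, [263.0, 233.0, 12.0, 41.0])]
dropper [(0.59, [262.0, 234.0, 12.0, 37.0]), (0.55, [256.0, 184.0, 20.0, 13.0])]
jar [(0.56, [287.0, 253.0, 27.0, 33.0])]
top [[457.79172206640686, 0.0, 312.25937262404244], [0.0, 457.79172206640686, 203.44246161345492], [0.0, 0.0, 1.0]] [362.5505936173053, -30.06801078325718, 1484.3233484321586]
mount [(0.72, [230.0, 207.0, 16.0, 21.0])]
gutter [(0.95, [237.0, 163.0, 25.0, 59.0])]
mount_full [(0.63, [342.0, 171.0, 12.0, 16.0])]
gutter_full [(0.63, [409.0, 187.0, 17.0, 22.0])]
catch []
eyepiece [(0.52, [297.0, 255.0, 15.0, 12.0])]
dropper [(0.68, [238.0, 162.0, 23.0, 50.0]), (0.39, [301.0, 137.0, 8.0, 12.0])]
jar [(0.62, [238.0, 162.0, 25.0, 51.0]), (0.46, [276.0, 139.0, 11.0, 19.0])]
```

```bash
python3 - <<'E'
import cv2
a=cv2.imread("pics/top0.png")[110:290,190:450]; cv2.imwrite("pics/topc.png",cv2.resize(a,(780,540),interpolation=cv2.INTER_CUBIC))
a=cv2.imread("pics/scene0.png")[150:300,230:440]; cv2.imwrite("pics/scc.png",cv2.resize(a,None,fx=3.8,fy=3.8,interpolation=cv2.INTER_CUBIC))
E
```

```text
(no output)
```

View pics/topc.png

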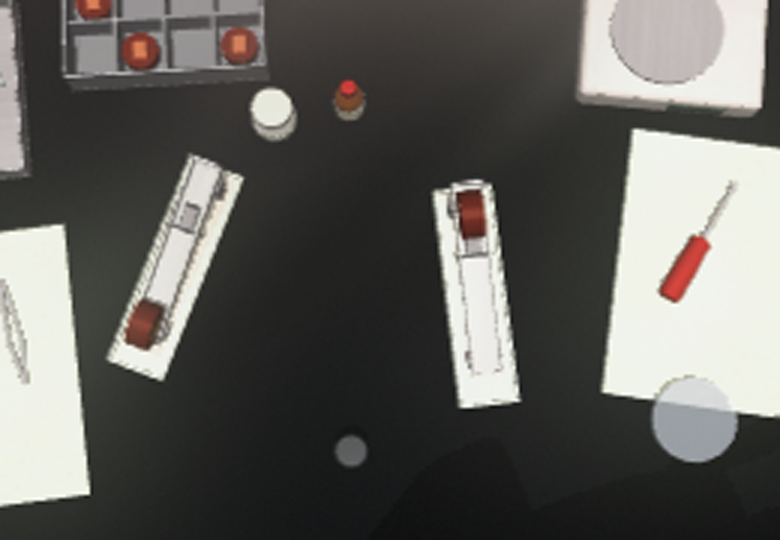

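View pics/scc.png

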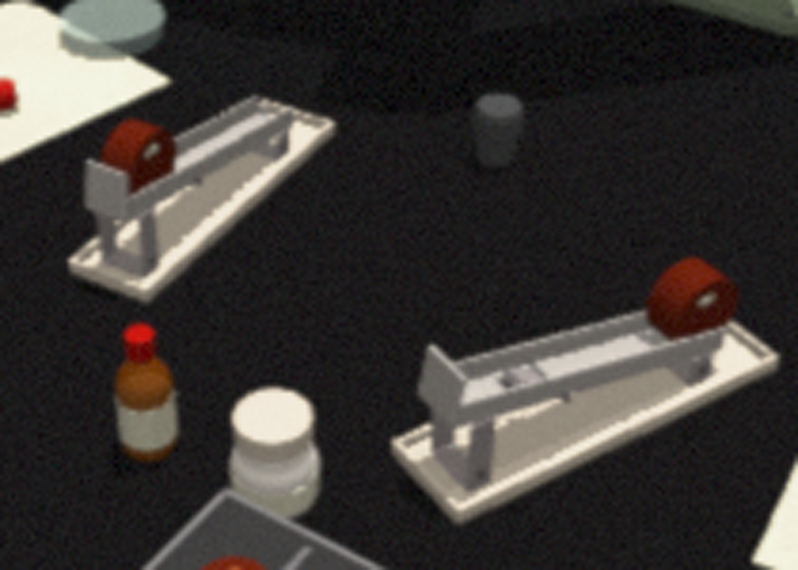

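The mount is at the low end of the left-hand rack: top view about (239,218), with the gutter rising up and to the right. In the scene view that rack is on the right and its stop is nearest the camera. The tray's low corners in the top view are at (226,231) and (244,237).

```bash
cat > h.py <<'E'
import numpy as np,cv2
from scipy.optimize import least_squares
C={n:dict(np.load(n+".npz")) for n in("scene","top")}
def proj(n,X):
    c=C[n];p=np.atleast_2d(X)@c["R"].T+c["t"];return (p[:,:2]/p[:,2:])@c["intrinsics"][:2,:2].T+c["intrinsics"][:2,2]
def g2w(P,x,y,yaw):  # gutter coords -> world
    P=np.atleast_2d(P).astype(float);c,s=np.cos(np.radians(10)),np.sin(np.radians(10))
    h=P[:,0]*c-P[:,2]*s; z=22+P[:,0]*s+P[:,2]*c; a=np.radians(yaw)
    return np.c_[x+h*np.cos(a)-P[:,1]*np.sin(a),y+h*np.sin(a)+P[:,1]*np.cos(a),z]
def back(n,uv,z):
    c=C[n];d=c["R"].T@np.linalg.solve(c["intrinsics"],[*uv,1]);o=-c["R"].T@c["t"];return o+d*(z-o[2])/d[2]
E
python3 - <<'E'
from h import *
from workcell import status,cams,finder
cen={}
for n in C:
    cams.grab_frame(n); t=finder.trace("mount",n)
    ms=[(round(m["score"],2),m["rect"],np.argwhere(m["pixels"]).mean(0)[::-1].round(1)) for m in t]; print(n,ms); cen[n]=ms[0][2]
    print("back",back(n,ms[0][2],49.6).round(1))
tr=[((108,362),10),((163,380),10),((243,175),10)]
for (u,v),z in tr: print("tray",back("top",(190+u/3,110+v/3),z).round(1))
S=lambda u,v:(230+u/3.8,150+v/3.8)
# tray corners (scene): low right, high near, high left ; stop top corners
for uv in((777,357),(458,515),(395,448)): print("scene tray",back("scene",S(*uv),10).round(1))
stop=[[200,16.5,32],[200,-16.5,32]]
obs=np.array([S(465,378),S(428,349)])
def tray(x,y,yaw):
    a=np.radians(yaw);R=np.array([[np.cos(a),-np.sin(a)],[np.sin(a),np.cos(a)]])
    q=np.array([[-33,32],[-33,-32]])@R.T+[x,y];return np.c_[q,[10,10]]
def res(p):
    r=[(proj(n,g2w([17,0,25],*p))-cen[n]).ravel() for n in C]
    T=tray(*p); r.append((proj("top",T)-[[190+36,110+362/3],[190+163/3,110+380/3]]).ravel())
    r.append((proj("scene",T[:1])-S(777,357)).ravel())
    r.append((proj("scene",g2w(stop,*p))-obs).ravel()); return np.concatenate(r)
x0=back("top",cen["top"],49.6)
s=least_squares(res,[x0[0]-13,x0[1]+5,-22],loss="soft_l1");print(s.x,s.fun.round(1)); np.save("g.npy",s.x)
for X in([17,0,25],[-24,0,20],[172,0,25]): print(g2w(X,*s.x).round(1))
st=status.state();print(st["time_s"],st["ee_pos"],st["ee_rot"],st["force"],st["gripper_width"])
E
```

```text
scene [(0.81, [402.0, 217.0, 20.0, 22.3], array([410.9, 228.4]))]
back [536.9 209.7  49.6]
top [(0.57, [230.0, 211.5, 15.0, 16.6], array([237.9, 218. ]))]
back [539.1 210.   49.6]
tray [503.1 254.5  10. ]
tray [483.2 194.9  10. ]
tray [708. 110.  10.]
scene tray [508.9 260.9  10. ]
scene tray [734.  175.9  10. ]
scene tray [712.5 119.4  10. ]
[527.62591938 214.62901761 -20.09666321] [-0.2  0.6 -0.1 -0.  -0.4 -1.4 -0.3 -0.8 -1.8 -1.1  0.7 -0.3  0.6 -1.7]
[[539.3 210.4  49.6]]
[[502.2 223.9  37.5]]
[[682.6 157.9  76.5]]
1.1 [ 251.05009744 -517.2941155   227.95606064] [ 1.79997931e+02 -1.16195688e-03  2.58878877e+01] [ 0.40712939 -0.13576034  0.65486651] 91.27123719533466
```

>>> apply_moves:
  increments:
    - [-1,0.0118,0.0373,0,0,0,6.68]
    - [-1,0.0118,0.0373,0,0,0,6.68]
    - [-1,0.0118,0.0373,0,0,0,6.68]
    - [-1,0.0118,0.0373,0,0,0,6.68]
    - [-1,0.0118,0.0373,0,0,0,6.68]
  newtons: 10

```text
time_s: 1.52
ee_pos: [310.1, -329.2, 228.0]
ee_rot: [180.0, -0.0, 59.6]
force: [0.1, 0.1, -0.3]
gripper_width: 60.7
gripper_force: 0.0
```

>>> apply_moves:
  increments:
    - [-1,0.0118,0.0373,0,0,0,6.68]
    - [-1,0.0118,0.0373,0,0,0,6.68]
    - [-1,0.0118,0.0373,0,0,0,6.68]
    - [-1,0.0118,0.0373,0,0,0,6.68]
    - [-1,0.0118,0.0373,0,0,0,6.68]

```text
time_s: 1.93
ee_pos: [369.2, -142.6, 228.3]
ee_rot: [179.9, 0.0, 93.0]
force: [0.6, 0.1, 0.6]
gripper_width: 27.6
gripper_force: 0.0
```

>>> apply_moves:
  increments:
    - [-1,0.0118,0.0373,0,0,0,6.68]
    - [-1,0.0118,0.0373,0,0,0,6.68]
    - [-1,0.0118,0.0373,0,0,0,6.68]
    - [-1,0.0118,0.0373,0,0,0,6.68]
    - [-1,0.0118,0.0373,0,0,0,6.68]

```text
time_s: 2.35
ee_pos: [428.2, 44.2, 228.3]
ee_rot: [180.0, 0.0, 126.4]
force: [0.4, -0.2, -0.1]
gripper_width: 0.5
gripper_force: 0.0
```

>>> apply_moves:
  increments:
    - [-1,0.0118,0.0373,0,0,0,6.68]
    - [-1,0.0118,0.0373,0,0,0,6.68]
    - [-1,0.0118,0.0373,0,0,0,6.68]
    - [-1,0.0118,0.0373,0,0,0,6.68]
    - [-1,0.0118,0.0373,0,0,0,6.68]

```text
time_s: 2.77
ee_pos: [487.2, 230.8, 228.1]
ee_rot: [180.0, 0.0, 159.9]
force: [0.6, -0.1, 0.6]
gripper_width: 0.4
gripper_force: 0.0
```

Now the wrist view, with my model overlaid on it.

```bash
cat >> h.py <<'E'
def projw(f,X):
    p=np.atleast_2d(X)@f["R"].T+f["t"];k=f["intrinsics"];r=np.hypot(p[:,0],p[:,1]);th=np.arctan2(r,p[:,2])
    return np.c_[k[0,2]+k[0,0]*th*p[:,0]/r,k[1,2]+k[1,1]*th*p[:,1]/r]
E
python3 - <<'E'
from h import *
from workcell import cams,finder
f=cams.grab_frame("wrist");g=np.load("g.npy")
np.savez("wrist1.npz",**f)
m=finder.trace("mount","wrist")
print([(round(a["score"],2),a["rect"],np.argwhere(a["pixels"]).mean(0)[::-1].round(1)) for a in m])
im=cv2.resize(f["color"][:,:,::-1],(800,500),interpolation=cv2.INTER_CUBIC)
def line(P,c):cv2.polylines(im,[np.int32(projw(f,g2w(P,*g))*1.25)],False,c,1)
line([[x,14.5,14] for x in range(0,201,10)],(0,255,0));line([[x,-14.5,14] for x in range(0,201,10)],(0,255,0))
line([[200,16.5,32],[200,-16.5,32]],(255,0,0))
for yy in(-12.5,12.5):line([[17+25*np.cos(t),yy,25+25*np.sin(t)] for t in np.linspace(0,6.3,30)],(255,255,0))
cv2.imwrite("pics/w1.png",im)
print(projw(f,g2w([17,0,25],*g)),-f["R"].T@f["t"])
E
```

```text
[(0.52, [302.7, 205.6, 23.3, 39.1], array([313.9, 216.1]))]
[[309.94797253 228.29832653]] [413.70716374 258.42444228 384.28408343]
```

View pics/w1.png

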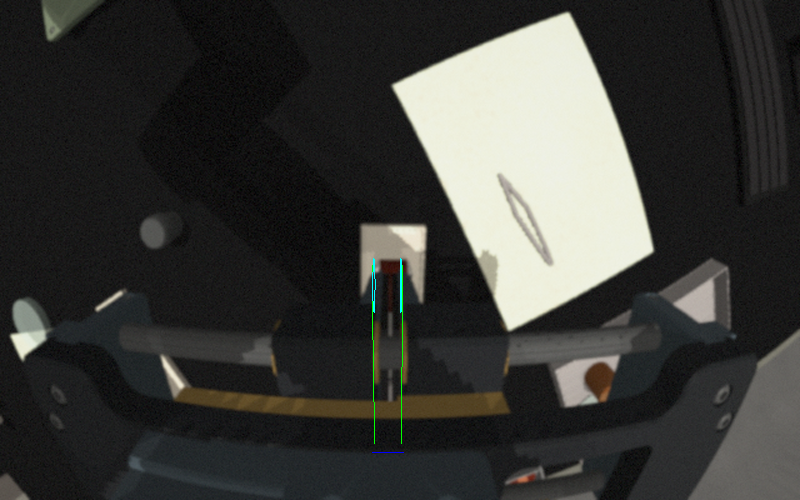

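```bash
python3 - <<'E'
from h import *
from workcell import status
f=dict(np.load("wrist1.npz"));g=np.load("g.npy");p=np.array(status.state()["ee_pos"]);print(p,f["intrinsics"][0])
for dz in(-14,0,30):print(dz,projw(f,p+[0,0,dz])*1.25)
c=f["color"].astype(int)
for v in(190,195,208,212):
    print(v,[tuple(c[v,u]) for u in range(284,346,2)] if v==212 else [int(c[v,u].sum()) for u in range(284,346,1)])
# tray low edge centre projections
a=np.radians(g[2]);u=np.array([np.cos(a),np.sin(a),0])
w=np.array([-u[1],u[0],0])
for y in(-32,32):print(projw(f,np.array([g[0],g[1],10])-33*u+y*w))
E
```

```text
[488.50919889 233.55009678 227.51784797] [309.70691629   0.         311.76500562]
-14 [[394.43313116 304.87161705]]
0 [[394.80613635 317.81447235]]
30 [[395.80301349 352.80039967]]
190 [42, 27, 34, 105, 202, 311, 388, 415, 427, 431, 440, 442, 432, 437, 445, 440, 442, 438, 434, 438, 442, 444, 431, 435, 436, 437, 445, 434, 439, 435, 437, 440, 435, 438, 445, 470, 501, 554, 619, 661, 672, 671, 679, 669, 671, 670, 674, 676, 671, 676, 671, 667, 651, 623, 598, 534, 394, 217, 85, 83, 64, 53]
195 [21, 17, 35, 95, 192, 312, 390, 412, 424, 432, 433, 435, 436, 436, 438, 440, 441, 433, 434, 435, 439, 426, 438, 428, 435, 438, 443, 449, 435, 439, 431, 439, 434, 431, 445, 442, 433, 440, 436, 457, 465, 499, 535, 603, 643, 663, 664, 674, 669, 671, 669, 667, 653, 636, 608, 517, 342, 163, 94, 71, 79, 72]
208 [71, 56, 67, 125, 227, 350, 439, 460, 472, 481, 492, 496, 486, 479, 468, 438, 432, 401, 382, 319, 239, 194, 170, 185, 195, 187, 195, 197, 199, 196, 194, 195, 199, 198, 197, 186, 188, 202, 194, 204, 245, 326, 404, 456, 476, 485, 492, 489, 497, 489, 480, 446, 424, 441, 402, 312, 194, 76, 57, 48, 52, 4
[... 771 characters left out ...]
4)), (np.int64(55), np.int64(21), np.int64(14)), (np.int64(56), np.int64(24), np.int64(13)), (np.int64(55), np.int64(20), np.int64(14)), (np.int64(59), np.int64(35), np.int64(32)), (np.int64(111), np.int64(105), np.int64(99)), (np.int64(154), np.int64(146), np.int64(133)), (np.int64(174), np.int64(165), np.int64(148)), (np.int64(174), np.int64(165), np.int64(147)), (np.int64(174), np.int64(164), np.int64(146)), (np.int64(161), np.int64(151), np.int64(135)), (np.int64(145), np.int64(137), np.int64(122)), (np.int64(64), np.int64(59), np.int64(53)), (np.int64(21), np.int64(22), np.int64(23)), (np.int64(18), np.int64(15), np.int64(16))]
[[284.30611427 182.40923852]]
[[335.72526039 182.34347951]]
```

```bash
python3 - <<'E'
from h import *
from workcell import status,cams
cams.grab_frame("wrist")
f=cams.grab_frame("wrist");g=np.load("g.npy");s=status.state();p=np.array(s["ee_pos"]);print(p,s["ee_rot"])
print("tcp",projw(f,p+[0,0,-14]))
a=np.radians(g[2]);u=np.array([np.cos(a),np.sin(a),0]);w=np.array([-u[1],u[0],0])
for y in(-32,32):print("tray",projw(f,np.array([g[0],g[1],10])-33*u+y*w))
print("mount",projw(f,g2w([[17,-12.5,25],[17,12.5,25]],*g)))
c=f["color"].astype(int)
for v in(188,208,212):print(v,c[v,280:346].sum(1).tolist())
cv2.imwrite("pics/w2.png",cv2.resize(f["color"][170:320,240:390,::-1],(600,600),interpolation=cv2.INTER_CUBIC))
E
```

```text
[486.82821968 229.2455383  227.46180375] [-1.79935930e+02 -3.51910123e-02  1.59547132e+02]
tcp [[307.68700327 244.0081907 ]]
tray [[284.25203605 182.63282215]]
tray [[335.75968765 182.41026267]]
mount [[299.2823623  228.55118791]
 [320.81667816 228.47308933]]
188 [47, 37, 63, 57, 33, 67, 58, 134, 245, 345, 403, 415, 429, 436, 429, 436, 441, 438, 435, 438, 446, 438, 442, 439, 437, 438, 437, 439, 441, 440, 439, 444, 441, 445, 448, 456, 477, 533, 552, 594, 650, 671, 672, 673, 674, 679, 682, 681, 686, 685, 676, 680, 675, 675, 672, 673, 641, 593, 583, 545, 425, 240, 114, 60, 71, 55]
208 [53, 19, 53, 37, 58, 24, 71, 118, 225, 339, 422, 447, 458, 487, 495, 494, 493, 484, 467, 443, 425, 415, 391, 340, 257, 223, 198, 198, 202, 197, 184, 195, 199, 200, 193, 205, 200, 218, 216, 236, 225, 218, 225, 222, 274, 354, 432, 474, 489, 488, 489, 489, 499, 496, 485, 464, 444, 460, 445, 354, 210, 83, 36, 22, 41, 63]
212 [30, 60, 36, 54, 25, 57, 57, 107, 220, 343, 433, 440, 449, 484, 489, 488, 484, 481, 456, 404, 357, 361, 354, 304, 198, 104, 93, 75, 61, 84, 71, 65, 96, 88, 84, 104, 77, 78, 77, 97, 88, 95, 90, 103, 136, 214, 308, 386, 434, 465, 478, 492, 487, 495, 484, 446, 419, 428, 397, 314, 176, 75, 29, 56, 36, 27]
```

View pics/w2.png

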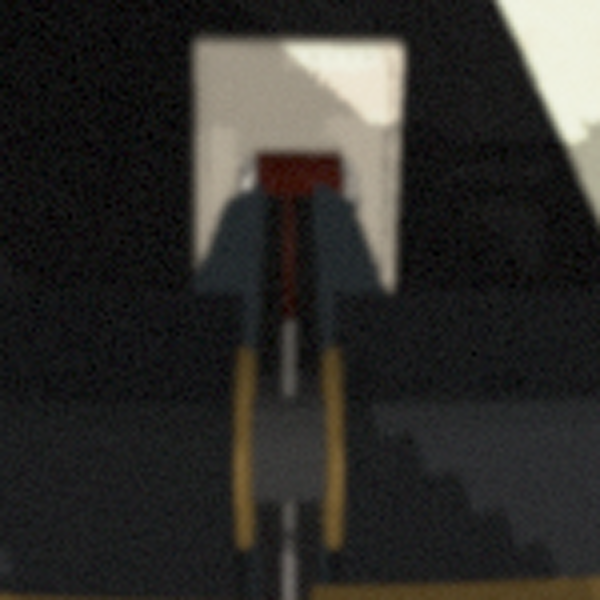

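>>> apply_moves:
  increments:
    - [-1,0,0,-0.034,0,0,0]
    - [-1,0,0,-0.034,0,0,0]
    - [-1,0,0,-0.034,0,0,0]
    - [-1,0,0,-0.034,0,0,0]
    - [-1,0,0,-0.035,0,0,0]

```text
time_s: 3.38
ee_pos: [486.8, 227.0, 56.4]
ee_rot: [180.0, 0.1, 159.3]
force: [0.3, 0.9, -0.1]
gripper_width: 0.1
gripper_force: 0.0
```

>>> apply_moves:
  increments:
    - [-1,0.003,-0.0011,0,0,0,0]
    - [-1,0.003,-0.0011,0,0,0,0]
    - [-1,0.002,-0.0007,0,0,0,0]
    - [-1,0,0,0,0,0,0]

```text
time_s: 3.72
ee_pos: [497.5, 225.9, 59.6]
ee_rot: [179.8, 0.2, 159.4]
force: [0.3, -0.1, -0.4]
gripper_width: 0.4
gripper_force: 0.0
```

```bash
python3 - <<'E'
from workcell import cams,status
import cv2
f=cams.grab_frame("scene");cv2.imwrite("pics/s2.png",cv2.resize(f["color"][150:290,320:460,::-1],(600,600),interpolation=cv2.INTER_CUBIC))
s=status.state();print(s["ee_pos"],s["force"])
E
```

```text
[496.99387022 226.00139538  59.47178608] [-0.18882663 -0.29389025  0.51306659]
```

View pics/s2.png

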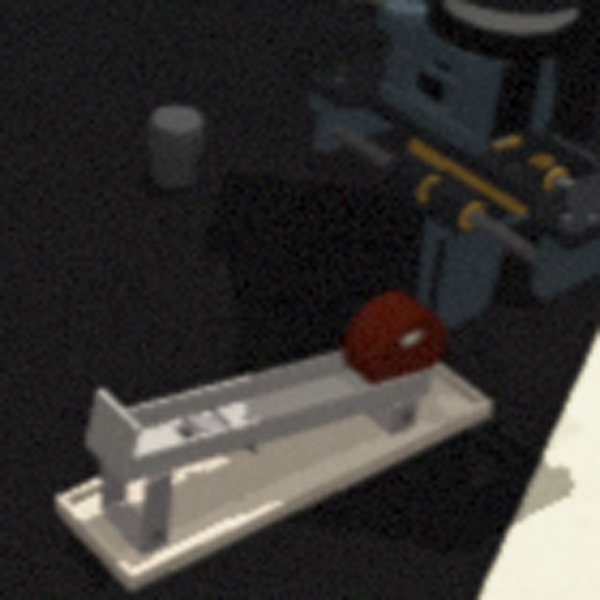

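The fingertips are behind the mount and in line with the gutter; the mount is untouched at crop (395,340). I'll lower about 5 mm more, then make contact.

>>> apply_moves:
  increments:
    - [-1,0,0,-0.005,0,0,0]
    - [-1,0.002,-0.0007,0,0,0,0]
    - [-1,0.002,-0.0007,0,0,0,0]
    - [-1,0,0,0,0,0,0]

```text
time_s: 4.1
ee_pos: [499.5, 224.4, 52.3]
ee_rot: [180.0, 0.0, 159.5]
force: [0.4, -0.4, 0.1]
gripper_width: 0.3
gripper_force: 0.0
```

>>> apply_moves:
  increments:
    - [-1,0.002,-0.0007,0.0002,0,0,0]
    - [-1,0.002,-0.0007,0.0003,0,0,0]
    - [-1,0.002,-0.0007,0.0003,0,0,0]
    - [-1,0.002,-0.0007,0.0003,0,0,0]

```text
time_s: 4.43
ee_pos: [507.2, 221.6, 53.1]
ee_rot: [180.0, -0.0, 159.5]
force: [-0.3, 0.5, 0.8]
gripper_width: 0.9
gripper_force: 0.2
```

>>> apply_moves:
  increments:
    - [-1,0.003,-0.0011,0.0009,0,0,0]
    - [-1,0.003,-0.0011,0.0009,0,0,0]
    - [-1,0.003,-0.0011,0.0009,0,0,0]
    - [-1,0.003,-0.0011,0.0009,0,0,0]
    - [-1,0.003,-0.0011,0.0009,0,0,0]

```text
time_s: 4.85
ee_pos: [522.4, 216.0, 57.7]
ee_rot: [180.0, 0.0, 159.5]
force: [-0.1, 1.3, 1.0]
gripper_width: 0.4
gripper_force: 0.2
```

```bash
cat > chk.py <<'E'
from h import *
from workcell import cams,status,finder
import sys
g=np.load("g.npy")
f=cams.grab_frame("scene");s=status.state();p=np.array(s["ee_pos"])
a=np.radians(-20.4);u=np.array([np.cos(a),np.sin(a)]);w=np.array([-u[1],u[0]]);d=p[:2]-g[:2]
print("t",s["time_s"],"tcp u,w,z",round(d@u,1),round(d@w,1),p[2].round(1),"F",np.round(s["force"],1))
for m in finder.trace("mount","scene")[:2]:
    c=np.argwhere(m["pixels"]).mean(0)[::-1]
    xs=np.arange(0,200,.5);q=proj("scene",g2w(np.c_[xs,0*xs,0*xs+25],*g));e=np.hypot(*(q-c).T);i=e.argmin();print("mount",round(m["score"],2),c.round(1),"gx",xs[i],"err",e[i].round(1))
if len(sys.argv)>1: cv2.imwrite(sys.argv[1],cv2.resize(f["color"][150:290,320:460,::-1],(600,600),interpolation=cv2.INTER_CUBIC))
E
python3 chk.py pics/s3.png
```

```text
t 4.9 tcp u,w,z -4.5 -0.3 57.9 F [ 0.9 -0.2  0.1]
mount 0.96 [403.1 230.9] gx 41.0 err 0.3
```

View pics/s3.png

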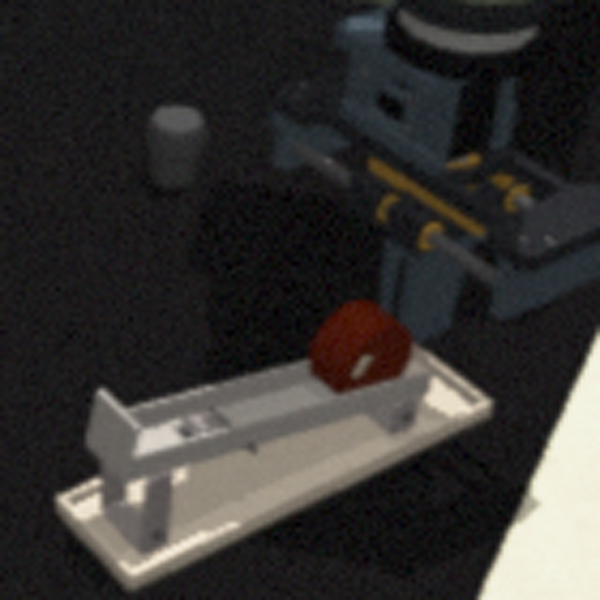

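The mount is rolling up cleanly, seated in the gutter, at gutter x of about 41. Continuing.

>>> apply_moves:
  increments:
    - [-1,0.003,-0.0011,0.0006,0,0,0]
    - [-1,0.003,-0.0011,0.0006,0,0,0]
    - [-1,0.003,-0.0011,0.0006,0,0,0]
    - [-1,0.003,-0.0011,0.0006,0,0,0]
    - [-1,0.003,-0.0011,0.0006,0,0,0]

```text
time_s: 5.37
ee_pos: [537.4, 210.5, 60.7]
ee_rot: [180.0, 0.0, 159.5]
force: [-1.4, -0.0, 0.2]
gripper_width: 0.1
gripper_force: 0.2
```

>>> apply_moves:
  increments:
    - [-1,0.003,-0.0011,0.0006,0,0,0]
    - [-1,0.003,-0.0011,0.0006,0,0,0]
    - [-1,0.003,-0.0011,0.0006,0,0,0]
    - [-1,0.003,-0.0011,0.0006,0,0,0]
    - [-1,0.003,-0.0011,0.0006,0,0,0]

```text
time_s: 5.78
ee_pos: [552.3, 204.9, 63.6]
ee_rot: [180.0, -0.0, 159.5]
force: [-0.7, 0.2, -0.3]
gripper_width: 0.5
gripper_force: 0.2
```

>>> apply_moves:
  increments:
    - [-1,0.003,-0.0011,0.0006,0,0,0]
    - [-1,0.003,-0.0011,0.0006,0,0,0]
    - [-1,0.003,-0.0011,0.0006,0,0,0]
    - [-1,0.003,-0.0011,0.0006,0,0,0]
    - [-1,0.003,-0.0011,0.0006,0,0,0]

```text
time_s: 6.2
ee_pos: [567.3, 199.5, 66.6]
ee_rot: [180.0, -0.0, 159.5]
force: [0.1, 0.9, 1.4]
gripper_width: 0.7
gripper_force: 0.2
```

```bash
python3 chk.py
```

```text
t 6.25 tcp u,w,z 43.3 -0.2 66.8 F [-0.6 -0.5 -0.5]
mount 0.92 [387.3 234.9] gx 89.0 err 0.9
mount 0.51 [266.4 189.8] gx 199.5 err 99.6
```

>>> apply_moves:
  increments:
    - [-1,0.003,-0.0011,0.0006,0,0,0]
    - [-1,0.003,-0.0011,0.0006,0,0,0]
    - [-1,0.003,-0.0011,0.0006,0,0,0]
    - [-1,0.003,-0.0011,0.0006,0,0,0]
    - [-1,0.003,-0.0011,0.0006,0,0,0]

```text
time_s: 6.72
ee_pos: [582.4, 194.0, 69.6]
ee_rot: [180.0, 0.0, 159.5]
force: [-0.2, 0.8, -0.4]
gripper_width: 0.4
gripper_force: 0.2
```

>>> apply_moves:
  increments:
    - [-1,0.003,-0.0011,0.0006,0,0,0]
    - [-1,0.003,-0.0011,0.0006,0,0,0]
    - [-1,0.003,-0.0011,0.0006,0,0,0]
    - [-1,0.003,-0.0011,0.0006,0,0,0]
    - [-1,0.003,-0.0011,0.0006,0,0,0]

```text
time_s: 7.13
ee_pos: [597.2, 188.5, 72.7]
ee_rot: [180.0, -0.0, 159.5]
force: [-1.7, -0.3, -0.1]
gripper_width: 0.3
gripper_force: 0.6
```

>>> apply_moves:
  increments:
    - [-1,0.003,-0.0011,0.0006,0,0,0]
    - [-1,0.003,-0.0011,0.0006,0,0,0]
    - [-1,0.003,-0.0011,0.0006,0,0,0]
    - [-1,0.003,-0.0011,0.0006,0,0,0]
    - [-1,0.003,-0.0011,0.0006,0,0,0]

```text
time_s: 7.55
ee_pos: [612.4, 182.9, 75.7]
ee_rot: [180.0, 0.0, 159.5]
force: [-0.8, 1.6, 0.1]
gripper_width: 0.4
gripper_force: 0.3
```

>>> apply_moves:
  increments:
    - [-1,0.003,-0.0011,0.0006,0,0,0]
    - [-1,0.003,-0.0011,0.0006,0,0,0]
    - [-1,0.003,-0.0011,0.0006,0,0,0]
    - [-1,0.003,-0.0011,0.0006,0,0,0]
    - [-1,0.003,-0.0011,0.0006,0,0,0]

```text
time_s: 7.97
ee_pos: [627.4, 177.5, 78.6]
ee_rot: [180.0, 0.0, 159.5]
force: [-1.0, 0.4, 0.6]
gripper_width: 0.5
gripper_force: 0.2
```

```bash
python3 chk.py
```

```text
t 8.0167 tcp u,w,z 107.3 0.0 78.8 F [ 0.   0.  -0.9]
mount 0.65 [364.3 241.5] gx 154.5 err 1.0
```

>>> apply_moves:
  increments:
    - [-1,0.003,-0.0011,0.0006,0,0,0]
    - [-1,0.003,-0.0011,0.0006,0,0,0]
    - [-1,0.003,-0.0011,0.0006,0,0,0]
    - [-1,0.002,-0.0007,0.0004,0,0,0]
    - [-1,0.002,-0.0007,0.0004,0,0,0]

```text
time_s: 8.48
ee_pos: [640.3, 172.8, 81.2]
ee_rot: [180.0, -0.0, 159.5]
force: [-0.2, 0.6, 1.1]
gripper_width: 0.4
gripper_force: 0.3
```

>>> apply_moves:
  increments:
    - [-1,0.002,-0.0007,0.0004,0,0,0]
    - [-1,0.002,-0.0007,0.0004,0,0,0]
    - [-1,0,0,0,0,0,0]

```text
time_s: 8.73
ee_pos: [644.5, 171.4, 82.1]
ee_rot: [180.0, 0.0, 159.5]
force: [0.3, 0.6, -0.5]
gripper_width: 0.7
gripper_force: 0.0
```

```bash
python3 chk.py pics/s4.png
```

```text
t 8.7833 tcp u,w,z 124.4 0.2 82.0 F [-0.3 -0.   0.4]
mount 0.6 [358.7 242.6] gx 169.5 err 1.4
```

View pics/s4.png

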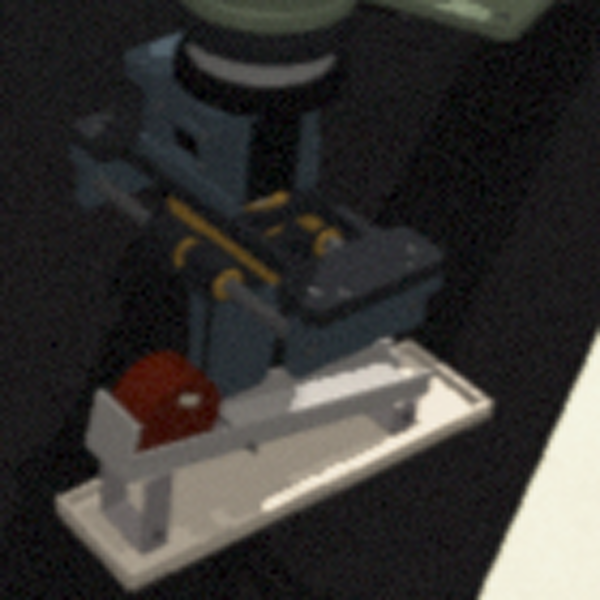

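>>> apply_moves:
  increments:
    - [-1,0.001,-0.0004,0.0002,0,0,0]
    - [-1,0.001,-0.0004,0.0002,0,0,0]
    - [-1,0,0,0,0,0,0]

```text
time_s: 9.08
ee_pos: [645.6, 170.8, 82.3]
ee_rot: [-180.0, -0.1, 159.5]
force: [-0.6, 1.1, 0.8]
gripper_width: 0.5
gripper_force: 0.8
```

>>> apply_moves:
  increments:
    - [-1,0.001,-0.0004,0.0002,0,0,0]
    - [-1,0,0,0,0,0,0]
    - [-1,0,0,0,0,0,0]

```text
time_s: 9.33
ee_pos: [645.7, 170.7, 82.3]
ee_rot: [-180.0, -0.2, 159.5]
force: [-4.3, 1.6, 0.7]
gripper_width: 0.2
gripper_force: 2.6
```

```bash
python3 chk.py
```

```text
t 9.3833 tcp u,w,z 126.1 -0.0 82.3 F [-3.6  2.   0.7]
mount 0.84 [358.2 242.6] gx 170.5 err 1.6
```

The force has risen to about 4 N along the gutter, so the mount is against the stop. I'll ease back slowly and see whether the catch holds.

>>> apply_moves:
  increments:
    - [-1,-0.002,0.0007,0,0,0,0]
    - [-1,-0.002,0.0007,0,0,0,0]
    - [-1,-0.002,0.0007,0,0,0,0]
    - [-1,-0.002,0.0007,0,0,0,0]
    - [-1,-0.002,0.0007,0,0,0,0]

```text
time_s: 9.85
ee_pos: [637.3, 173.7, 82.7]
ee_rot: [180.0, 0.1, 159.5]
force: [0.2, 0.6, -0.0]
gripper_width: 0.4
gripper_force: 0.0
```

>>> apply_moves:
  increments:
    - [-1,-0.002,0.0007,0,0,0,0]
    - [-1,-0.002,0.0007,0,0,0,0]
    - [-1,-0.002,0.0007,0,0,0,0]
    - [-1,0,0,0,0,0,0]
    - [-1,0,0,0,0,0,0]

```text
time_s: 10.27
ee_pos: [631.0, 175.9, 82.6]
ee_rot: [180.0, 0.0, 159.5]
force: [1.2, -0.2, -0.4]
gripper_width: 0.3
gripper_force: 0.0
```

```bash
python3 chk.py pics/s5.png
```

```text
t 10.3167 tcp u,w,z 110.5 -0.2 82.7 F [-1.2 -0.7 -0.1]
mount 0.71 [360.2 242.4] gx 165.5 err 1.2
```

View pics/s5.png

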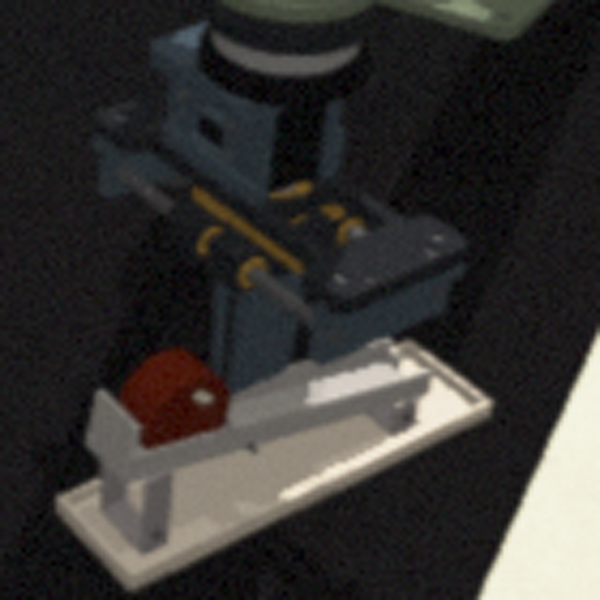

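>>> apply_moves:
  increments:
    - [-1,-0.003,0.0011,0,0,0,0]
    - [-1,-0.003,0.0011,0,0,0,0]
    - [-1,-0.003,0.0011,0,0,0,0]
    - [-1,-0.003,0.0011,0,0,0,0]
    - [-1,0,0,0,0,0,0]

```text
time_s: 10.78
ee_pos: [618.2, 180.5, 82.6]
ee_rot: [-180.0, -0.0, 159.5]
force: [1.5, -0.2, -0.9]
gripper_width: 0.6
gripper_force: 0.0
```

```bash
python3 chk.py
```

```text
t 10.8333 tcp u,w,z 97.2 -0.3 82.6 F [-0.1  0.2 -0.4]
mount 0.97 [359.9 242.4] gx 166.0 err 1.3
```

Held by the catch. Now straight up and clear, then a last look.

>>> apply_moves:
  increments:
    - [-1,-0.01,0.0035,0.02,0,0,0]
    - [-1,-0.01,0.0035,0.03,0,0,0]
    - [-1,-0.01,0.0035,0.035,0,0,0]
    - [-1,-0.01,0.0035,0.035,0,0,0]
    - [-1,-0.01,0.0035,0.035,0,0,0]

```text
time_s: 11.3
ee_pos: [568.5, 197.8, 239.1]
ee_rot: [-180.0, -0.0, 159.5]
force: [1.8, -0.7, -0.4]
gripper_width: 0.7
gripper_force: 0.0
```

>>> apply_moves:
  increments:
    - [-1,-0.03,0.01,0.01,0,0,0]
    - [-1,-0.03,0.01,0,0,0,0]
    - [-1,-0.03,0.01,0,0,0,0]
    - [-1,0,0,0,0,0,0]
    - [-1,0,0,0,0,0,0]

```text
time_s: 11.72
ee_pos: [478.2, 228.1, 248.3]
ee_rot: [180.0, 0.1, 159.6]
force: [-0.3, -0.7, 0.0]
gripper_width: 0.6
gripper_force: 0.0
```

```bash
python3 chk.py pics/s6.png
```

```text
t 11.7667 tcp u,w,z -49.9 -4.4 248.1 F [-0.  -0.6 -0.1]
mount 0.81 [360.5 242.2] gx 164.5 err 1.3
```

View pics/s6.png

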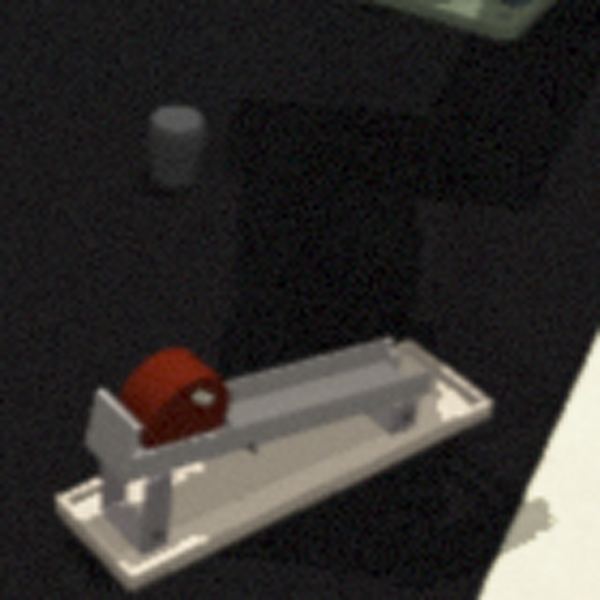

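The mount sits at the top of the gutter near crop (175,395), the same place as in the last two pictures. The catch is holding it, the arm is clear, and the eyepiece and rack haven't moved.

```bash
python3 -c "
from workcell import env;print(env.job_done())"
```

```text
the job is handed in; nothing more can be done
None
```

The mount is parked at the top of its gutter: it stayed up against the catch after the fingers backed away, the other rack wasn't touched, and I handed the job in at about 12 s of the 40 s allowed.

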